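# Strip the nose of an air hammer: chisel out, cap off whichever way its thread runs

### The job

One of the two air hammers in the bench stand still has its chisel in. Draw that chisel straight up out of the hammer and stand it in an empty hole of the wooden chisel block, then unscrew that same hammer's nose cap - one of these hammers has a left-hand thread and nobody marked which, so feel which way the cap gives - and lift it off. Finish holding the cap upright in the gripper, well clear above its hammer (some 8 cm up), and leave the other hammer's cap and the spare chisels as they are.

Things in the scene. Friction and masses are not known exactly. Their poses are not given: they have to be found in the camera images.
- stand: Fixed stand: plywood base 120 x 236 x 18 mm, two aluminium clamp blocks (62 mm square, tops 64 mm above the table) at y = -58 and +58 mm, each holding a steel air hammer 38 mm thick, nose up, that cannot move or turn. Origin: centre of the underside; z up. The hammers look alike: a shoulder 100 mm above the table carries the cap; in the cap hides a threaded nose 24 mm high.
- nose_cap: Nose cap of the hammer with the chisel in (either place of the stand): knurled steel cap, 40 mm in diameter, 32 mm high, about 90 g, with a 14 mm hole in its top. Origin: centre of its underside, 100 mm above the table when home; z up its axis. At home its x axis lies along the stand's x axis. The thread is right-hand (loosens anticlockwise seen from above) or left-hand (clockwise), by chance.
- nose_cap_grip (a point): Point on that cap's axis, 26 mm above its underside: TCP here to grip it from above. Turned the tightening way it stops hard within 8 degrees (the moment about z exceeds 0.15 N m, or the fingers slip); the loosening way it turns almost freely, hardly rising. Until 48 degrees from home the thread holds it down; at 50 to 75 (62 is best) it lifts straight off; at 77 it stops.
- other_cap: The like nose cap, 40 mm in diameter, 32 mm high, home on the other hammer, which has no chisel in. To be left alone. Origin: centre of its underside; z up.
- chisel: Flat steel chisel, 135 mm long, about 70 g, blade up. Origin: lower end of the shank; z along it, up. Shank 9 mm thick (z 0 to 50 mm), collar 22 mm thick (z 50 to 57), round body 12 mm thick (z 57 to 105; grip here, TCP at z 95), flat blade up to 14 mm wide (z 105 to 135). In the hammer its collar rests on the cap and its origin is 82 mm above the table; raised 55 mm it clears the cap.
- chisel_block: Fixed wooden block 60 x 180 x 60 mm. Origin: centre of the underside; z up. Four round holes, 17 mm wide, 55 mm deep, in its top along its y axis, at y = -63, -21, +21, +63 mm. The first two hold spare chisels, the last two are empty. A chisel home in a hole has its collar on the block and its origin 10 mm above the table.
- chisel_block_hole2 (a point): Centre of the mouth of an empty hole of the block (y = +21 mm), 60 mm above the table, next to a spare chisel 42 mm away.
- chisel_block_hole3 (a point): Centre of the mouth of the empty hole at the end of the block (y = +63 mm), 60 mm above the table.
- spare_point: Spare pointed chisel, 126 mm long, like the other one below its collar, standing in one of the block's first two holes. Origin: lower end of its shank. To be left there.
- spare_flat: Spare short flat chisel, 121 mm long, standing in the other of the block's first two holes. Origin: lower end of its shank. To be left there.
Mind the look-alikes: they are no part of the job. What is shaped like the chisel but blue or green is not meant.

How it is judged:
On the way, in this order (a step that is already met when the one before it is completed fails the run):
1. the chisel is drawn up out of the hammer while the cap stays on (z of chisel in the frame of nose_cap above 0.034 m and z of nose_cap in the frame of stand below 0.106 m), for 0.1 s.
2. the chisel stands home in an empty hole of the block, let go ((horizontal distance between chisel and chisel_block_hole2 below 0.007 m or horizontal distance between chisel and chisel_block_hole3 below 0.007 m) and z of chisel in the frame of chisel_block below 0.016 m and angle between chisel's own z axis and vertical below 0.15 rad and contact force between the fingers and chisel below 0.1 N), for 0.2 s.
3. the cap, still down on its hammer, has been turned loose (more than 34 degrees from home) (angle between the x axis of nose_cap and the x axis of stand, either way round above 0.6 rad and z of nose_cap in the frame of stand below 0.106 m), for 0.05 s.
At the end, for the whole second after the job is handed in: The cap is held still by the fingers alone, upright within 17 degrees, its underside at least 150 mm above the table (50 mm above its seat); the chisel stands let go in an empty hole of the block, within 7 mm of its centre, upright within 9 degrees, down to within 6 mm of home (all of step 2 and z of nose_cap in the frame of stand above 0.15 m and contact force between the fingers and nose_cap above 2 N and contact force between nose_cap and chisel below 0.05 N and contact force between nose_cap and other_cap below 0.05 N and contact force between nose_cap and stand below 0.05 N and angle between nose_cap's own z axis and vertical below 0.3 rad and linear speed of nose_cap below 0.02 m/s); the arm keeps its last pose, push and grip.
It fails at once if the other hammer's cap is turned or moved (more than 15 degrees or 5 mm) (distance of other_cap from where it was at the start of the episode above 0.005 m or angle between the x axis of other_cap and the x axis of stand, either way round above 0.26 rad).
It fails at once if a spare chisel is pulled or knocked out of its place (more than 12 mm) (distance of any of spare_point, spare_flat from where it was at the start of the episode above 0.012 m).
It also fails if it takes over 58 s, if anything falls off the work surface, if the arm or the gripper's body presses on something with over 40 N, if the wrist force passes 120 N, or if a joint passes its speed limit or range.

### The arm

A 7-joint arm with a two-finger parallel gripper is mounted at the origin on the work surface; the furniture and walls round the work are solid. World frame = base frame: x ahead of the robot, y to its left, z up, the work surface at z = 0. Lengths are in m, angles in rad, forces in N, time in s.
With the tool pointing down it reaches from about 0.4 to 0.85 m from the base axis. Payload 4.4 kg.
Tool frame: the origin (TCP) lies between the finger pads, 19 mm behind the fingertips; this is the grasp point; z points along the fingers, y is the line along which they close (so a half turn about z gives the same grasp; the last joint's range is limited). The gripper opens to 94 mm and grips with 3 to 60 N. Pads are 16 mm wide; open, the fingers measure 119 mm over their backs; the gripper's body (75 mm by 177 mm) begins 78 mm behind the grasp point.
Start: joints at [-1.265, 0.628, 0.038, 1.517, -0.027, 0.996, -0.02], TCP at [0.236, 0.606, 0.224] pointing down, gripper open.
Joint ranges: [-3.06, 3.06], [-0.37, 2.12], [-1.25, 1.32], [0.18, 2.47], [-1.1, 4.24], [0.23, 1.98], [-2.94, 2.94]. Speed limits (rad/s): [2.57, 2.57, 3.14, 3.14, 3.14, 3.14, 3.14].

### API

Orientations are given as a rotation vector (axis times angle).
In Python, from rig import * gives the robot as it stands.
- The arm moves only by the tool apply_moves, never from a script. Its argument "motion" is one flat list of numbers, 7 for each row, row after row: the opening, from 0 (shut) to 1 (fully open), then the shift along the world's x, y, z in mm, then the turn, a rotation vector about the world's x, y, z in degrees. In form: [jaw, x, y, z, wx, wy, wz, jaw, x, y, z, wx, wy, wz, ...]. A call has 1 to 5 rows; each row is the pose to reach, as a shift and turn from the pose commanded when the call began; what a row does not reach only later rows make up. A row lasts 1/12 s, in which the tool goes at most 41.7 mm and 7.16 degrees, less where a joint would pass 70% of its speed; a pose out of reach is approached as far as the arm can. A call with a gripper value outside its range is refused whole. The fingers move at their own pace and stop on an object; "force" is the grip in N (left out, the last holds). Time passes only in rows, so rows that repeat a pose let the fingers close. It gives the time, the measured TCP pose, the force, the opening and the grip force at its end, in the units of the state.
- state(): the state, without advancing time (a new reading comes with each control period).
- get_image(name): name is "scene" or "side" or "wrist"; returns a dict with "image" (420x560x3 uint8, red, green, blue), "range_z" (420x560 float32, m along the optical axis (not along the pixel's ray), 0 where there is no reading), "fx", "fy", "cx", "cy" (pixels), "k1" (the pictures are not rectified: a ray, as slopes to the right and down, at radius r is drawn at 1 + k1 r^2 times it, then the intrinsics apply), "R" (3x3) and "t" (3): a world point X has camera coordinates R X + t. Camera axes: x right, y down, z forward; pixel columns grow to the right and rows downward; lengths in m; the calibration is good to about 2 mm. A picture is of the moment at which its call begins.
- job_done(): hands the job in; it is judged then, once.
Trained networks look in the newest picture that a camera, given by its name, has taken for a name from the list of things; names that differ only in an ending like _2 or _b are one class to them, and where a whole thing is asked for, a point or a joint stands for the part that bears it (a point fixed in the world has none). Each returns a list of dicts, best first, with "score" (0 to 1); they miss things now and then, are a little off and sometimes report something else, mostly with a low value. They report only what shows in the picture. A call takes as long as a camera call. They do not tell look-alikes from the thing itself.
- silhouettes(camera, label): "region" (420x560 bool, what is visible of it) and "position" ([row, column] in pixels, amid what is visible of it).
The state is a dict: "clock": time; "qpos": joint angles; "joint_vel": joint speeds; "effort": joint torques, N m; "tcp_pos": TCP position; "eef_rot": TCP orientation; "contact_force": force on the tool from outside, world axes, zero at the start; "wrist_torque": the same for the moment, N m; "opening": finger opening in m; "grip_force": force on a finger pad.
Only numpy, scipy, OpenCV 4.12 (cv2) and the standard library are available. Lean on these libraries where they do the work, as an engineer would, in place of code of your own. Each camera call takes 0.05 s, during which the arm holds its last target. There are 200 camera calls.

## Working session

There is one attempt and no reset: what is moved stays moved. The work goes in short steps, Python scripts to look and compute and a tool call to move; the robot and the scene stay as the last step left them, time stands still between calls to the robot, and variables do not carry over. Pictures are saved under pics/ and viewed, at most 10 in all, crops included, and the job is handed in when it is done.

Besides the shell and the picture viewer there is one more tool, called after "Call:" as name(argument=value, ...) on one line, values as JSON. apply_moves: Moves the arm, as the interface text tells. Its arguments: {"type":"object","properties":{"motion":{"type":"array"},"force":{"type":"number"}},"required":["motion"]}

```bash
mkdir -p pics; ls
cat > h.py <<'E'
from rig import *
import numpy as np, cv2
def pts(d):
    # world point per pixel
    H,W=d["range_z"].shape
    v,u=np.mgrid[0:H,0:W].astype(float)
    K=np.array([[d["fx"],0,d["cx"]],[0,d["fy"],d["cy"]],[0,0,1]])
    n=cv2.undistortPoints(np.stack([u.ravel(),v.ravel()],1)[:,None],K,np.array([d["k1"],0,0,0.]))[:,0]
    z=d["range_z"].ravel()
    c=np.stack([n[:,0]*z,n[:,1]*z,z],1)
    return ((c-d["t"])@d["R"]).reshape(H,W,3)
def save(d,n,crop=None,s=1):
    im=d["image"][:,:,::-1]
    if crop: im=im[crop[0]:crop[1],crop[2]:crop[3]]
    cv2.imwrite("pics/"+n,cv2.resize(im,None,fx=s,fy=s,interpolation=cv2.INTER_CUBIC))
E
python3 - <<'E'
from h import *
d1=get_image("scene");d2=get_image("side")
im=np.hstack([d1["image"],d2["image"]])
cv2.imwrite("pics/a.png",cv2.resize(d1["image"][:,:,::-1],(800,600)));cv2.imwrite("pics/b.png",cv2.resize(d2["image"][:,:,::-1],(800,600)))
for cam,d in(("scene",d1),("side",d2)):
    P=pts(d)
    for l in["nose_cap","chisel","chisel_block","stand","spare_point","spare_flat"]:
        for r in silhouettes(cam,l)[:5]:
            m=r["region"]&(d["range_z"]>0);p=P[m]
            print(cam,l,round(r["score"],2),np.round(r["position"]),m.sum(),np.round(np.median(p,0),3) if len(p) else "",np.round(np.percentile(p,[2,98],axis=0),3).tolist() if len(p) else "")
E
```

```text
pics
scene nose_cap 0.78 [191. 283.] 215 [ 0.57  -0.003  0.123] [[0.557, -0.011, 0.103], [0.592, 0.016, 0.135]]
scene chisel 0.79 [245. 263.] 258 [ 0.477 -0.109  0.077] [[0.47, -0.116, 0.006], [0.49, -0.074, 0.136]]
scene chisel 0.58 [174. 279.] 122 [0.573 0.006 0.165] [[0.567, 0.001, 0.136], [0.581, 0.014, 0.209]]
scene chisel 0.53 [222. 244.] 275 [ 0.46  -0.025  0.066] [[0.452, -0.032, -0.001], [0.504, 0.087, 0.135]]
scene chisel_block 0.56 [309. 280.] 2185 [ 0.444 -0.276  0.06 ] [[0.409, -0.342, 0.008], [0.491, -0.167, 0.064]]
scene stand 0.85 [215. 276.] 2145 [0.569 0.001 0.02 ] [[0.523, -0.056, 0.004], [0.648, 0.178, 0.067]]
scene spare_point 0.45 [315. 287.] 136 [ 0.437 -0.314  0.083] [[0.431, -0.319, 0.065], [0.446, -0.305, 0.122]]
scene spare_flat 0.61 [296. 286.] 157 [ 0.447 -0.274  0.098] [[0.441, -0.279, 0.061], [0.465, -0.248, 0.131]]
side nose_cap 0.63 [205. 276.] 247 [ 0.567 -0.005  0.118] [[0.556, -0.011, 0.101], [0.589, 0.015, 0.133]]
side chisel 0.76 [244. 266.] 374 [ 0.477 -0.11   0.079] [[0.469, -0.116, 0.013], [0.567, 0.098, 0.134]]
side chisel 0.67 [237. 240.] 292 [ 0.457 -0.027  0.072] [[0.45, -0.033, 0.006], [0.465, -0.019, 0.133]]
side chisel 0.58 [184. 278.] 191 [0.572 0.005 0.166] [[0.566, -0.001, 0.029], [0.782, 0.397, 0.21]]
side chisel_block 0.71 [310. 291.] 3236 [ 0.434 -0.307  0.056] [[0.395, -0.356, 0.003], [0.479, -0.166, 0.065]]
side stand 0.62 [238. 277.] 1751 [ 0.564 -0.016  0.019] [[0.478, -0.108, 0.003], [0.623, 0.17, 0.115]]
side spare_point 0.61 [294. 306.] 399 [ 0.437 -0.315  0.084] [[0.429, -0.322, 0.001], [0.561, -0.115, 0.129]]
```

View pics/a.png

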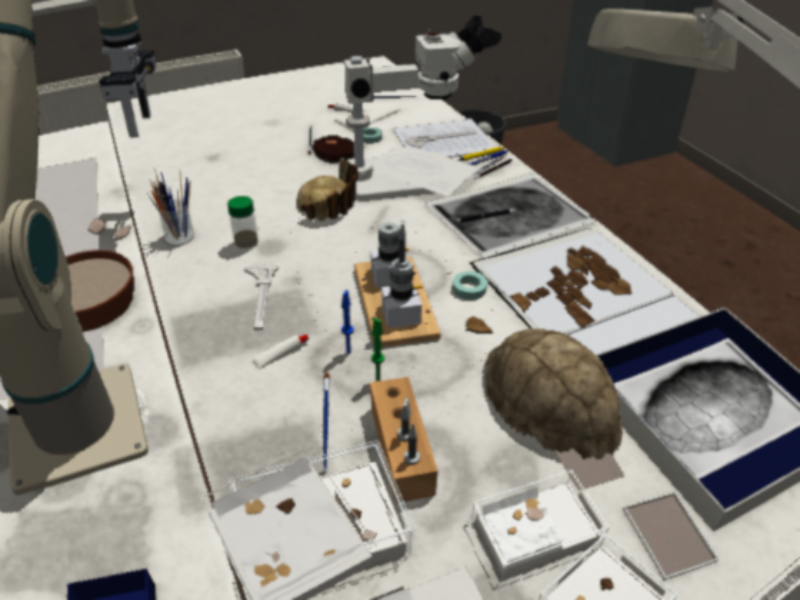

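View pics/b.png

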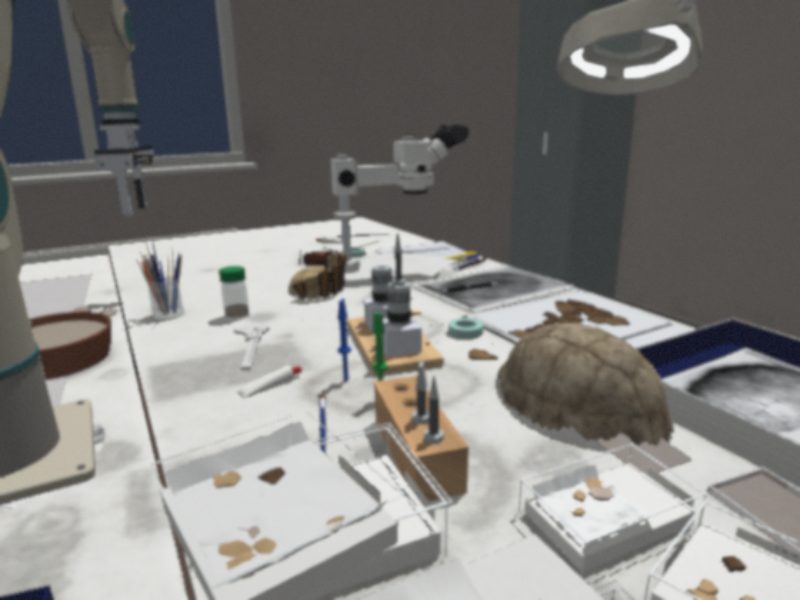

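Run:
```python
from h import *
from scipy.optimize import least_squares
S=state(); print(S["tcp_pos"],S["eef_rot"],S["clock"])
for cam in("scene","side"):
    d=get_image(cam);P=pts(d).reshape(-1,3)
    if cam=="scene": save(d,"c.png",(110,360,190,370),3) if 0 else save(d,"c.png",(130,330,180,390),2.9)
    def circ(c,r,zl,zh,n):
        q=P[(np.hypot(P[:,0]-c[0],P[:,1]-c[1])<r+.012)&(P[:,2]>zl)&(P[:,2]<zh)]
        if len(q)<8: print(cam,n,"few",len(q));return
        s=least_squares(lambda x:np.hypot(q[:,0]-x[0],q[:,1]-x[1])-r,c,loss="soft_l1",f_scale=.001)
        print(cam,n,np.round(s.x,4),len(q),s.cost)
    circ((.575,.01),.02,.105,.130,"cap")
    circ((.575,.01),.006,.145,.185,"chis")
    circ((.478,-.11),.006,.0,.14,"blue?")
    circ((.458,-.026),.006,.0,.14,"green?")
    q=P[(P[:,2]>.134)&(P[:,2]<.23)&(abs(P[:,0]-.6)<.2)&(abs(P[:,1])<.25)]
    print("high",len(q),np.round(np.percentile(q,[1,50,99],axis=0),3).tolist())
    t=P[(abs(P[:,2]-.06)<.006)&(P[:,1]<-.14)&(P[:,1]>-.4)&(P[:,0]<.55)&(P[:,0]>.35)]
    print("block",cv2.minAreaRect((t[:,:2]*1000).astype(np.float32)),len(t))
    t=P[(abs(P[:,2]-.064)<.004)&(abs(P[:,0]-.6)<.12)&(P[:,1]>-.1)&(P[:,1]<.22)]
    print("clamp",cv2.minAreaRect((t[:,:2]*1000).astype(np.float32)),len(t))
    t=P[(abs(P[:,2]-.018)<.004)&(abs(P[:,0]-.6)<.14)&(P[:,1]>-.1)&(P[:,1]<.25)]
    print("base",cv2.minAreaRect((t[:,:2]*1000).astype(np.float32)),len(t))
```

```text
[0.23611916 0.60560691 0.22429574] [-5.80662642e-01 -3.08743441e+00 -4.60440015e-05] 0.7
scene cap [0.5768 0.0115] 140 9.367398917183092e-05
scene chis [0.5769 0.011 ] 72 3.81645882545491e-05
scene blue? [ 0.4798 -0.1052] 282 0.0004333963023674966
scene green? [ 0.4604 -0.0223] 310 0.0007438908376571817
high 226 [[0.459, -0.107, 0.134], [0.574, 0.006, 0.156], [0.615, 0.13, 0.218]]
block ((413.333740234375, -274.1594543457031), (253.16427612304688, 126.14967346191406), 76.25765991210938) 1776
clamp ((589.6605224609375, 65.69963073730469), (179.490478515625, 62.341190338134766), 76.39335632324219) 344
base ((622.2568359375, 42.71150207519531), (261.5575866699219, 238.52915954589844), 65.37200927734375) 1267
side cap [0.5759 0.0103] 180 9.870686316966835e-05
side chis [0.5749 0.0093] 90 3.8078922395214784e-05
side blue? [ 0.4786 -0.1068] 341 0.00042624711909941207
side green? [ 0.4593 -0.023 ] 366 0.0005947470703901919
high 198 [[0.457, -0.11, 0.135], [0.572, 0.004, 0.166], [0.583, 0.013, 0.215]]
block ((413.3938903808594, -276.21563720703125), (251.59588623046875, 126.55288696289062), 76.88697052001953) 1817
clamp ((587.2260131835938, 63.693843841552734), (179.39076232910156, 59.70756912231445), 76.95428466796875) 253
base ((620.1672973632812, 36.250518798828125), (244.9600067138672, 239.5053253173828), 65.99629211425781) 820
```

View pics/c.png

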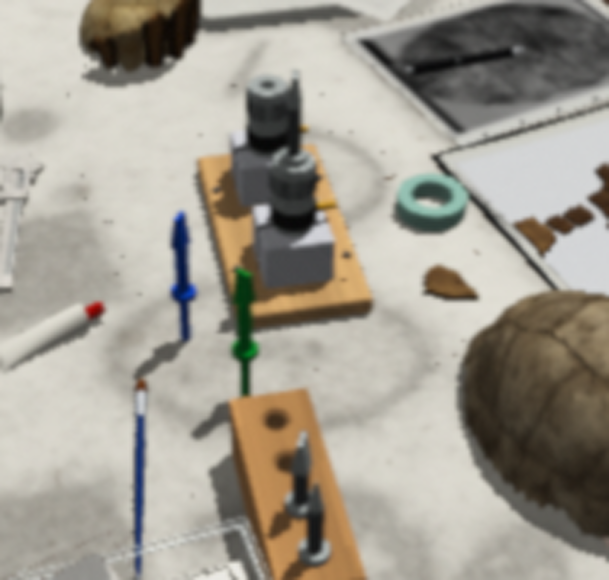

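Run:
```python
from h import *
from scipy.spatial.transform import Rotation as R
print(R.from_rotvec(state()["eef_rot"]).as_matrix().round(3).tolist())
for cam in("scene","side"):
    d=get_image(cam);P=pts(d)
    m=silhouettes(cam,"chisel_block")[0]["region"]
    t=P[m&(abs(P[:,:,2]-.06)<.005)]
    lo=np.median(t,0);t=t[np.hypot(*(t-lo)[:,:2].T)<.12]
    r=cv2.minAreaRect((t[:,:2]*1000).astype(np.float32));print(cam,"block",r,len(t))
    print(cv2.boxPoints(r).round(0).tolist())
    Q=P.reshape(-1,3)
    for c in((.44,-.312),(.45,-.272)):
        q=Q[(np.hypot(Q[:,0]-c[0],Q[:,1]-c[1])<.02)&(Q[:,2]>.072)&(Q[:,2]<.105)]
        print(np.median(q,0),len(q))
```

```text
[[-0.932, 0.363, -0.0], [0.363, 0.932, 0.0], [0.0, 0.0, -1.0]]
scene block ((449.1908264160156, -263.4847106933594), (215.17723083496094, 64.27136993408203), 74.74073028564453) 1642
[[390.0, -359.0], [452.0, -376.0], [509.0, -168.0], [447.0, -151.0]]
[ 0.43639723 -0.31421265  0.08837834] 54
[ 0.44603902 -0.27413095  0.08913548] 61
side block ((438.0863342285156, -280.9347839355469), (236.09866333007812, 73.3712387084961), 79.34736633300781) 1473
[[380.0, -390.0], [452.0, -404.0], [496.0, -172.0], [424.0, -158.0]]
[ 0.43602585 -0.31593612  0.08919912] 154
[ 0.44564961 -0.27479877  0.0885459 ] 129
```

Candidates in the scene image, as [row, col]: the grey chisel in the front hammer (174,279), the blue look-alike (222,244), the green look-alike (245,263), and the grey spares in the block (315,287) and (296,286). I choose the grey one in the front hammer. The crop confirms it rises from the front cap at about (293,155), while the rear cap's hole at (270,85) is empty. The block's empty holes are at crop (275,418) and (287,462).

Call:
apply_moves(motion=[1,17,-30,10,0,0,-4.1,1,34,-60,20,0,0,-8.2,1,51,-89,30,0,0,-12.3,1,68,-119,40,0,0,-16.4,1,85,-149,50,0,0,-20.5], force=20)

```text
clock: 1.42
tcp_pos: [0.3217, 0.4552, 0.2748]
eef_rot: [-1.126, -2.933, -0.0]
contact_force: [0.7, 0.4, 0.7]
opening: 0.094
grip_force: 0.0
```

Call:
apply_moves(motion=[1,17,-30,5,0,0,-4.1,1,34,-60,10,0,0,-8.2,1,51,-89,15,0,0,-12.3,1,68,-119,20,0,0,-16.4,1,85,-149,26,0,0,-20.5])

```text
clock: 1.83
tcp_pos: [0.4066, 0.3061, 0.3007]
eef_rot: [-1.63, -2.686, -0.001]
contact_force: [0.2, 0.2, 0.8]
opening: 0.0939
grip_force: 0.0
```

Call:
apply_moves(motion=[1,17,-30,0,0,0,-4.1,1,34,-60,0,0,0,-8.2,1,51,-89,0,0,0,-12.3,1,68,-119,0,0,0,-16.4,1,85,-149,0,0,0,-20.5])

```text
clock: 2.25
tcp_pos: [0.4917, 0.1572, 0.3006]
eef_rot: [2.081, 2.353, 0.001]
contact_force: [-0.4, 0.9, -0.5]
opening: 0.0945
grip_force: 0.0
```

Call:
apply_moves(motion=[1,17,-30,0,0,0,-4.1,1,34,-60,0,0,0,-8.2,1,51,-89,0,0,0,-12.3,1,68,-119,0,0,0,-16.4,1,85,-148,0,0,0,-20.5])

```text
clock: 2.67
tcp_pos: [0.5768, 0.009, 0.3005]
eef_rot: [2.467, 1.945, 0.001]
contact_force: [0.2, 0.2, 0.4]
opening: 0.0939
grip_force: 0.0
```

```bash
cat >> h.py <<'E'
from scipy.optimize import least_squares
def circ(P,c,r,zl,zh,n):
    P=P.reshape(-1,3)
    q=P[(np.hypot(P[:,0]-c[0],P[:,1]-c[1])<r+.010)&(P[:,2]>zl)&(P[:,2]<zh)]
    if len(q)<8: print(n,"few",len(q));return
    s=least_squares(lambda x:np.hypot(q[:,0]-x[0],q[:,1]-x[1])-r,c,loss="soft_l1",f_scale=.001)
    print(n,np.round(s.x,4),len(q),s.cost)
E
python3 - <<'E'
from h import *
S=state();print(S["clock"],S["tcp_pos"],S["eef_rot"],S["qpos"])
d=get_image("wrist");P=pts(d);save(d,"w1.png")
Q=P.reshape(-1,3)
circ(P,(.576,.0105),.02,.105,.13,"cap");circ(P,(.576,.0105),.006,.145,.185,"chis")
q=Q[(np.hypot(Q[:,0]-.576,Q[:,1]-.0105)<.02)]
for z in(.131,.14,.15,.16,.17,.18,.2,.212):
    t=q[abs(q[:,2]-z)<.005];print(z,len(t),np.median(t,0).round(4) if len(t) else"")
E
```

```text
2.6667 [0.57675602 0.00904908 0.30049848] [2.46705073e+00 1.94492387e+00 7.39768476e-04] [-0.39425576  0.48544066  0.51344982  1.63596115 -0.26190795  1.08886056
 -0.04368173]
cap [0.5745 0.0095] 258 6.755849778828906e-05
chis [0.5746 0.0101] 108 1.6411909233620916e-06
0.131 607 [0.5784 0.0175 0.1319]
0.14 213 [0.5767 0.0147 0.1391]
0.15 29 [0.5765 0.0153 0.1501]
0.16 30 [0.5762 0.0155 0.1604]
0.17 31 [0.5767 0.0156 0.1706]
0.18 18 [0.5772 0.0156 0.1783]
0.2 85 [0.5749 0.0144 0.2003]
0.212 101 [0.5747 0.0129 0.2132]
```

View pics/w1.png

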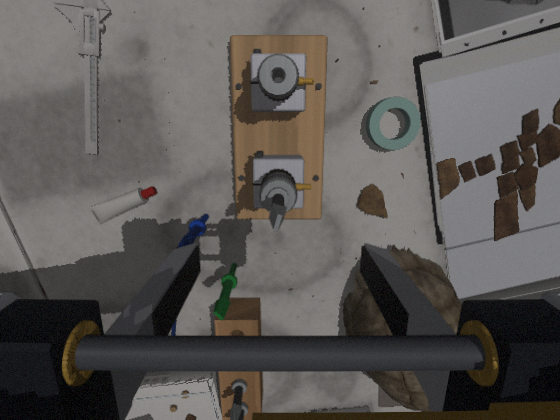

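Wrist view: the chisel stands in the near hammer at (280,200). The rear hammer at (280,75) is empty, and the block with its holes is at the bottom, around (237,330). Next I descend and grip.

Call:
apply_moves(motion=[0.6,-1.5,1,-40,0,0,0,0.4,-1.5,1,-80,0,0,0,0.4,-1.5,1,-110,0,0,0,0.4,-1.5,1,-123,0,0,0,0.4,-1.5,1,-123,0,0,0], force=25)

```text
clock: 3.13
tcp_pos: [0.572, 0.0121, 0.1739]
eef_rot: [-2.46, -1.947, 0.009]
contact_force: [-0.1, -0.2, 0.1]
opening: 0.0643
grip_force: 0.0
```

Call:
apply_moves(motion=[0,0,0,0,0,0,0,0,0,0,0,0,0,0,0,0,0,0,0,0,0,0,0,0,0,0,0,0,0,0,0,0,0,0,0], force=25)

```text
clock: 3.55
tcp_pos: [0.5753, 0.0117, 0.1784]
eef_rot: [2.463, 1.949, 0.003]
contact_force: [-0.1, 0.3, 0.1]
opening: 0.0311
grip_force: 0.0
```

Call:
apply_moves(motion=[0,0,0,0,0,0,0,0,0,0,0,0,0,0,0,0,0,0,0,0,0,0,0,0,0,0,0,0,0,0,0,0,0,0,0])

```text
clock: 3.97
tcp_pos: [0.5747, 0.0116, 0.1774]
eef_rot: [2.464, 1.949, 0.0]
contact_force: [0.4, -0.1, 0.8]
opening: 0.0113
grip_force: 25.0
```

```bash
python3 -c "
from h import *
s=state();print({k:np.round(s[k],4) for k in('clock','tcp_pos','opening','grip_force','contact_force','wrist_torque')})"
```

```text
{'clock': np.float64(3.9667), 'tcp_pos': array([0.5747, 0.0116, 0.1774]), 'opening': np.float64(0.0113), 'grip_force': np.float64(24.9907), 'contact_force': array([ 0.411 , -0.0784,  0.7916]), 'wrist_torque': array([-0.0172,  0.1435, -0.0618])}
```

Call:
apply_moves(motion=[0,0,0,15,0,0,0,0,0,0,35,0,0,0,0,0,0,58,0,0,0,0,0,0,80,0,0,0,0,0,0,90,0,0,0])

```text
clock: 4.38
tcp_pos: [0.5757, 0.0113, 0.2697]
eef_rot: [2.462, 1.948, 0.004]
contact_force: [0.9, -0.6, -1.4]
opening: 0.0114
grip_force: 25.0
```

Run:
```python
from h import *
s=state();print({k:np.round(s[k],4) for k in('clock','tcp_pos','opening','grip_force','contact_force','qpos')})
for c in("scene","side"):
    d=get_image(c);P=pts(d)
    circ(P,s["tcp_pos"][:2],.0045,.175,.215,c+" shank")
    circ(P,(.575,.01),.02,.105,.13,c+" cap")
```

```text
{'clock': np.float64(4.3833), 'tcp_pos': array([0.5757, 0.0113, 0.2697]), 'opening': np.float64(0.0114), 'grip_force': np.float64(24.9857), 'contact_force': array([ 0.9464, -0.5895, -1.3632]), 'qpos': array([-0.3913,  0.5112,  0.5021,  1.6856, -0.2815,  1.0135, -0.0263])}
scene shank [0.5774 0.011 ] 41 2.2506407958354338e-05
scene cap [0.5768 0.0111] 152 0.00023070899817488464
side shank [0.5769 0.009 ] 64 2.692309006129719e-05
side cap [0.5759 0.0105] 178 0.00011038673541142568
```

Run:
```python
from h import *
def top(d,u,v,z):
    K=np.array([[d["fx"],0,d["cx"]],[0,d["fy"],d["cy"]],[0,0,1]])
    n=cv2.undistortPoints(np.array([[[u,v]]],float),K,np.array([d["k1"],0,0,0.]))[0,0]
    r=d["R"].T@np.array([n[0],n[1],1]);o=-d["R"].T@d["t"]
    return (o+r*(z-o[2])/r[2]).round(4)
for c in("scene","side"):
    d=get_image(c);P=pts(d)
    for g in((.440,-.312),(.450,-.271)):circ(P,g,.006,.07,.105,c+" spare")
    # rectified top view at z=.06, 0.5mm/px, over x .36-.54,y -.40..-.14
    xs=np.arange(.36,.54,.0005);ys=np.arange(-.14,-.40,-.0005)
    X,Y=np.meshgrid(xs,ys);W=np.stack([X,Y,np.full_like(X,.06)],-1).reshape(-1,3)
    K=np.array([[d["fx"],0,d["cx"]],[0,d["fy"],d["cy"]],[0,0,1]])
    uv=cv2.projectPoints(W,cv2.Rodrigues(d["R"])[0],d["t"],K,np.array([d["k1"],0,0,0.]))[0].reshape(*X.shape,2).astype(np.float32)
    im=cv2.remap(d["image"],uv[...,0],uv[...,1],cv2.INTER_CUBIC);np.save(c+".npy",im)
    im=im.copy()
    for k in range(0,360,20):im[::20 if 0 else 1,k]=im[:,k]
    globals()[c]=im
im=np.hstack([scene,side])[:,:,::-1].copy()
for y in range(0,520,40):
  cv2.putText(im,"%d"%(-140-y/2),(0,y+8),0,.35,(0,0,255)) ;cv2.line(im,(0,y),(8,y),(0,0,255))
for x in range(0,720,40): cv2.putText(im,"%d"%(360+(x%360)/2),(x,515),0,.35,(0,0,255));cv2.line(im,(x,500),(x,505),(0,0,255))
cv2.imwrite("pics/top.png",im)
```

```text
scene spare [ 0.4401 -0.3095] 58 2.2939107195903892e-05
scene spare [ 0.4495 -0.27  ] 67 2.8126576875273423e-05
side spare [ 0.4393 -0.3111] 161 3.142149822473261e-05
side spare [ 0.4483 -0.2706] 134 3.9193282872839e-05
```

View pics/top.png

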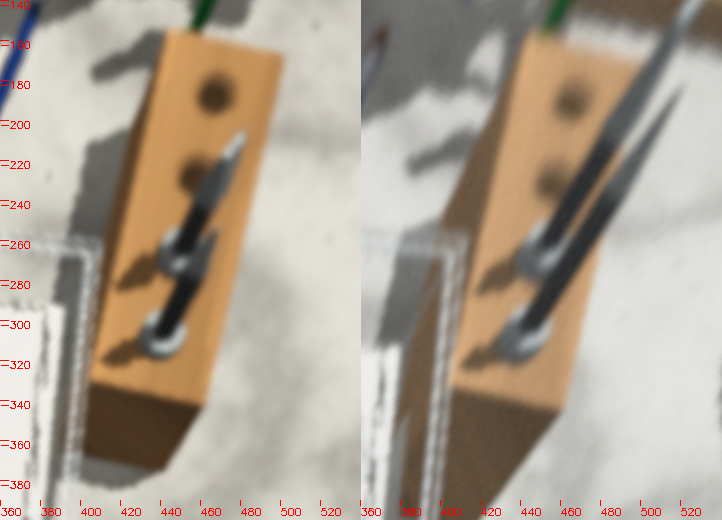

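The rectified view shows the end hole at (468,-188) mm in both cameras, which agrees with extrapolating from the spares. I'm moving above it.

Call:
apply_moves(motion=[0,-14,-25,0,0,0,0,0,-31,-56,0,0,0,0,0,-48,-87,0,0,0,0,0,-65,-118,0,0,0,0,0,-82,-149,0,0,0,0])

```text
clock: 5.0
tcp_pos: [0.4907, -0.1381, 0.2656]
eef_rot: [-2.461, -1.948, 0.003]
contact_force: [1.3, 0.2, -1.6]
opening: 0.0115
grip_force: 25.0
```

Call:
apply_moves(motion=[0,-14,-28,0,0,0,0,0,-23,-43,0,0,0,0,0,-27,-50,0,0,0,0,0,-27,-50,0,0,0,0,0,-27,-50,0,0,0,0])

```text
clock: 5.42
tcp_pos: [0.4658, -0.1863, 0.2664]
eef_rot: [-2.462, -1.949, 0.0]
contact_force: [1.1, 0.3, 0.2]
opening: 0.0115
grip_force: 25.0
```

Call:
apply_moves(motion=[0,0,0,-40,0,0,0,0,0,0,-75,0,0,0,0,0,0,-85,0,0,0,0,0,0,-85,0,0,0,0,0,0,-85,0,0,0])

```text
clock: 5.83
tcp_pos: [0.4664, -0.1867, 0.1825]
eef_rot: [-2.462, -1.951, 0.0]
contact_force: [0.5, -0.6, -0.5]
opening: 0.0116
grip_force: 25.0
```

Run:
```python
from h import *
s=state();print({k:np.round(s[k],4) for k in('clock','tcp_pos','eef_rot','opening','grip_force','contact_force','qpos')})
for c in("scene","side"):
    d=get_image(c);P=pts(d)
    circ(P,s["tcp_pos"][:2],.0045,.095,.13,c+" shank")
    q=P.reshape(-1,3);q=q[np.hypot(*(q[:,:2]-s["tcp_pos"][:2]).T)<.015];q=q[q[:,2]>.07]
    print(q[:,2].min())
    u=cv2.projectPoints(np.array([[.4675,-.1885,.06]]),cv2.Rodrigues(d["R"])[0],d["t"],np.array([[d["fx"],0,d["cx"]],[0,d["fy"],d["cy"]],[0,0,1]]),np.array([d["k1"],0,0,0.]))[0][0,0]
    a,b=int(u[1]),int(u[0]);globals()[c]=cv2.resize(d["image"][a-45:a+25,b-40:b+40],None,fx=5,fy=5,interpolation=cv2.INTER_CUBIC)
cv2.imwrite("pics/h.png",np.hstack([scene,side])[:,:,::-1])
```

```text
{'clock': np.float64(5.8333), 'tcp_pos': array([ 0.4664, -0.1867,  0.1825]), 'eef_rot': array([-2.4620e+00, -1.9508e+00,  3.0000e-04]), 'opening': np.float64(0.0116), 'grip_force': np.float64(24.986), 'contact_force': array([ 0.4835, -0.6151, -0.5146]), 'qpos': array([ 0.005 ,  0.5173,  0.4676,  1.9776, -0.3432,  0.7241,  0.4495])}
scene shank [ 0.468  -0.1874] 49 1.429935066401616e-05
0.08874205141980662
side shank [ 0.4675 -0.1889] 85 2.6697731176747287e-05
0.08724715938587473
```

View pics/h.png

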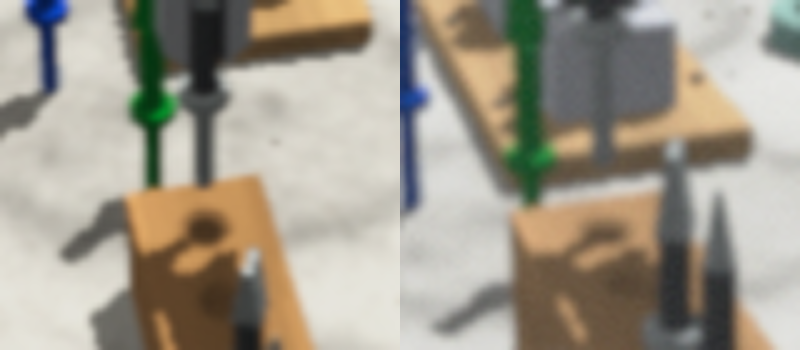

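The chisel's shank hangs right above the end hole, at (205,185) over (205,228) in the scene crop. It is aligned to about 1 mm, so I'm lowering it.

Call:
apply_moves(motion=[0,0,0,-18,0,0,0,0,0,0,-32,0,0,0,0,0,0,-46,0,0,0,0,0,0,-60,0,0,0,0,0,0,-66,0,0,0])

```text
clock: 6.35
tcp_pos: [0.4664, -0.1873, 0.1165]
eef_rot: [2.463, 1.949, 0.002]
contact_force: [-0.4, -0.1, -0.7]
opening: 0.0111
grip_force: 25.0
```

Call:
apply_moves(motion=[0,0,0,-3,0,0,0,0,0,0,-6,0,0,0,0,0,0,-8,0,0,0,0,0,0,-10,0,0,0,0,0,0,-10,0,0,0])

```text
clock: 6.77
tcp_pos: [0.4658, -0.1874, 0.1065]
eef_rot: [2.463, 1.949, 0.001]
contact_force: [0.2, -0.3, -1.2]
opening: 0.0113
grip_force: 25.0
```

Call:
apply_moves(motion=[0.5,0,0,0,0,0,0,0.5,0,0,0,0,0,0,0.5,0,0,0,0,0,0,0.5,0,0,0,0,0,0,0.5,0,0,0,0,0,0])

```text
clock: 7.18
tcp_pos: [0.4657, -0.1874, 0.1064]
eef_rot: [2.464, 1.949, 0.0]
contact_force: [-1.0, 0.2, -0.1]
opening: 0.0412
grip_force: 0.0
```

Run:
```python
from h import *
s=state();print({k:np.round(s[k],4) for k in('clock','tcp_pos','opening','grip_force','contact_force')})
for c in("scene","side"):
    d=get_image(c);P=pts(d)
    circ(P,(.4675,-.188),.006,.07,.085,c+" body")
    q=P.reshape(-1,3);q=q[np.hypot(*(q[:,:2]-[.4675,-.188]).T)<.013]
    print(c,np.percentile(q[(q[:,2]>.06)&(q[:,2]<.16)],[5,50,99],axis=0).round(4).tolist())
```

```text
{'clock': np.float64(7.1833), 'tcp_pos': array([ 0.4657, -0.1874,  0.1064]), 'opening': np.float64(0.0412), 'grip_force': np.float64(0.0), 'contact_force': array([-1.0254,  0.2124, -0.0938])}
scene body [ 0.4667 -0.1886] 30 9.678596677148003e-06
scene [[0.4584, -0.198, 0.0623], [0.4646, -0.193, 0.0939], [0.4767, -0.1804, 0.1466]]
side body [ 0.4662 -0.1889] 53 1.257623735357669e-05
side [[0.4582, -0.1983, 0.0628], [0.4632, -0.1938, 0.0955], [0.4754, -0.1837, 0.1456]]
```

Call:
apply_moves(motion=[0.6,0,0,30,0,0,0,0.6,0,0,70,0,0,0,0.6,0,0,110,0,0,0,0.6,10,18,145,0,0,0,0.6,26,46,165,0,0,0])

```text
clock: 7.7
tcp_pos: [0.4916, -0.145, 0.2756]
eef_rot: [2.467, 1.937, 0.003]
contact_force: [1.1, -0.9, -0.8]
opening: 0.0563
grip_force: 0.0
```

Call:
apply_moves(motion=[0.6,17,31,0,0,0,0,0.6,34,62,0,0,0,0,0.6,51,93,0,0,0,0,0.6,68,124,0,0,0,0,0.6,78,144,0,0,0,0])

```text
clock: 8.12
tcp_pos: [0.571, 0.007, 0.2711]
eef_rot: [-2.459, -1.953, -0.002]
contact_force: [0.6, 0.1, -0.4]
opening: 0.0569
grip_force: 0.0
```

Call:
apply_moves(motion=[0.75,3,6,0,0,0,0,0.75,5,9,0,0,0,0,0.75,5,9,0,0,0,0,0.75,5,9,0,0,0,0,0.75,5,9,0,0,0,0])

```text
clock: 8.53
tcp_pos: [0.574, 0.0094, 0.2715]
eef_rot: [2.467, 1.945, -0.001]
contact_force: [0.4, -0.3, -0.3]
opening: 0.0704
grip_force: 0.0
```

Run:
```python
from h import *
s=state();print({k:np.round(s[k],4) for k in('clock','tcp_pos','eef_rot','qpos','opening')})
d=get_image("wrist");P=pts(d);circ(P,(.575,.0105),.02,.105,.13,"cap")
q=P.reshape(-1,3);q=q[(np.hypot(q[:,0]-.575,q[:,1]-.0105)<.03)&(abs(q[:,2]-.132)<.003)];print(cv2.minEnclosingCircle((q[:,:2]*1000).astype(np.float32)),len(q))
for c in("scene","side"):
    d=get_image(c);P=pts(d);circ(P,(.4675,-.188),.006,.07,.105,c+" chisel body")
```

```text
{'clock': np.float64(8.5333), 'tcp_pos': array([0.574 , 0.0094, 0.2715]), 'eef_rot': array([ 2.4665e+00,  1.9450e+00, -9.0000e-04]), 'qpos': array([-0.3978,  0.5111,  0.5167,  1.6847, -0.2863,  1.0221, -0.0206]), 'opening': np.float64(0.0704)}
cap [0.5747 0.0101] 425 0.0014958756364966464
((574.8171997070312, 10.647178649902344), 18.506820678710938) 1002
scene chisel body [ 0.4668 -0.188 ] 68 2.5142280063372793e-05
side chisel body [ 0.4661 -0.1889] 123 3.6222340716650436e-05
```

Call:
apply_moves(motion=[0.75,1,1,-40,0,0,0,0.75,1,1,-80,0,0,0,0.75,1,1,-115,0,0,0,0.75,1,1,-137,0,0,0,0.75,1,1,-145,0,0,0], force=30)

```text
clock: 9.1
tcp_pos: [0.573, 0.0122, 0.1229]
eef_rot: [-2.462, -1.946, 0.008]
contact_force: [-0.0, -0.2, -0.1]
opening: 0.0706
grip_force: 0.0
```

Call:
apply_moves(motion=[0.75,0,0,0,0,0,0,0,0,0,0,0,0,0,0,0,0,0,0,0,0,0,0,0,0,0,0,0,0,0,0,0,0,0,0])

```text
clock: 9.52
tcp_pos: [0.5766, 0.0127, 0.1278]
eef_rot: [2.462, 1.948, 0.004]
contact_force: [0.3, -0.2, 0.7]
opening: 0.0474
grip_force: 0.0
```

Call:
apply_moves(motion=[0,0,0,0,0,0,0,0,0,0,0,0,0,0,0,0,0,0,0,0,0,0,0,0,0,0,0,0])

```text
clock: 9.85
tcp_pos: [0.5761, 0.0127, 0.1272]
eef_rot: [2.463, 1.949, 0.002]
contact_force: [-1.1, 0.1, 6.2]
opening: 0.0386
grip_force: 30.0
```

```bash
python3 -c "
from h import *
s=state();print({k:np.round(s[k],4) for k in('clock','tcp_pos','eef_rot','qpos','opening','grip_force','contact_force','wrist_torque')})"
```

```text
{'clock': np.float64(9.85), 'tcp_pos': array([0.5761, 0.0127, 0.1272]), 'eef_rot': array([2.4633e+00, 1.9490e+00, 2.0000e-03]), 'qpos': array([-0.3327,  0.6847,  0.4167,  1.8294, -0.4039,  0.7108,  0.0784]), 'opening': np.float64(0.0386), 'grip_force': np.float64(29.9995), 'contact_force': array([-1.0668,  0.1177,  6.1749]), 'wrist_torque': array([ 0.0074,  0.3178, -0.0204])}
```

Call:
apply_moves(motion=[0,0,0,0,0,0,3,0,0,0,0,0,0,6,0,0,0,0,0,0,9,0,0,0,0,0,0,9])

```text
clock: 10.18
tcp_pos: [0.5756, 0.0129, 0.1272]
eef_rot: [-2.304, -2.134, -0.002]
contact_force: [-1.9, 1.1, 7.6]
opening: 0.0389
grip_force: 30.2
```

```bash
python3 -c "
from h import *
s=state();print({k:np.round(s[k],4) for k in('clock','tcp_pos','eef_rot','qpos','opening','grip_force','contact_force','wrist_torque')})"
```

```text
{'clock': np.float64(10.1833), 'tcp_pos': array([0.5756, 0.0129, 0.1272]), 'eef_rot': array([-2.3038e+00, -2.1345e+00, -2.2000e-03]), 'qpos': array([-0.3047,  0.6766,  0.3713,  1.8292, -0.362 ,  0.7025,  0.1951]), 'opening': np.float64(0.0389), 'grip_force': np.float64(30.1676), 'contact_force': array([-1.9179,  1.1331,  7.5842]), 'wrist_torque': array([ 0.1941,  0.5011, -0.6722])}
```

Turning anticlockwise stopped hard, with a moment of -0.67 N m. The thread is therefore left-hand, so I turn clockwise.

Call:
apply_moves(motion=[0,0,0,0,0,0,-4,0,0,0,0,0,0,-9,0,0,0,0,0,0,-14,0,0,0,0,0,0,-19,0,0,0,0,0,0,-19])

```text
clock: 10.6
tcp_pos: [0.5765, 0.0124, 0.1272]
eef_rot: [2.626, 1.721, 0.002]
contact_force: [0.0, -0.1, 5.4]
opening: 0.0387
grip_force: 30.0
```

```bash
python3 -c "
from h import *
s=state();print({k:np.round(s[k],4) for k in('clock','tcp_pos','eef_rot','qpos','opening','grip_force','contact_force','wrist_torque')})"
```

```text
{'clock': np.float64(10.6), 'tcp_pos': array([0.5765, 0.0124, 0.1272]), 'eef_rot': array([2.6262e+00, 1.7214e+00, 2.5000e-03]), 'qpos': array([-0.3635,  0.6948,  0.4684,  1.8299, -0.452 ,  0.7221, -0.0544]), 'opening': np.float64(0.0387), 'grip_force': np.float64(30.0039), 'contact_force': array([ 0.0105, -0.1328,  5.3982]), 'wrist_torque': array([-0.0552,  0.1787, -0.0147])}
```

Clockwise turns freely, so I continue to about 61° from home.

Call:
apply_moves(motion=[0,0,0,0,0,0,-5,0,0,0,0,0,0,-10,0,0,0,0,0,0,-15,0,0,0,0,0,0,-20,0,0,0,0,0,0,-25])

```text
clock: 11.02
tcp_pos: [0.5767, 0.0123, 0.1272]
eef_rot: [2.937, 1.112, 0.003]
contact_force: [1.1, -0.0, 4.1]
opening: 0.039
grip_force: 30.0
```

Call:
apply_moves(motion=[0,0,0,0,0,0,-5,0,0,0,0,0,0,-10,0,0,0,0,0,0,-15,0,0,0,0,0,0,-20,0,0,0,0,0,0,-25])

```text
clock: 11.43
tcp_pos: [0.5768, 0.0123, 0.1272]
eef_rot: [3.108, 0.45, 0.004]
contact_force: [1.3, -0.0, 3.9]
opening: 0.0389
grip_force: 30.0
```

Call:
apply_moves(motion=[0,0,0,0,0,0,-1,0,0,0,0,0,0,-1,0,0,0,0,0,0,-1])

```text
clock: 11.68
tcp_pos: [0.5768, 0.0124, 0.1272]
eef_rot: [3.111, 0.429, 0.004]
contact_force: [0.9, -0.7, 4.7]
opening: 0.0387
grip_force: 30.0
```

```bash
python3 -c "
from h import *
from scipy.spatial.transform import Rotation as R
s=state();print({k:np.round(s[k],4) for k in('clock','tcp_pos','eef_rot','qpos','opening','grip_force','contact_force','wrist_torque')})
m=R.from_rotvec(s['eef_rot']).as_matrix();print(np.degrees(np.arctan2(m[1,1],m[0,1])))"
```

```text
{'clock': np.float64(11.6833), 'tcp_pos': array([0.5768, 0.0124, 0.1272]), 'eef_rot': array([3.1113, 0.4291, 0.0041]), 'qpos': array([-0.5018,  0.7617,  0.7155,  1.8335, -0.6782,  0.8055, -0.7293]), 'opening': np.float64(0.0387), 'grip_force': np.float64(30.0009), 'contact_force': array([ 0.8637, -0.7104,  4.749 ]), 'wrist_torque': array([-0.0657, -0.0274, -0.0919])}
-74.29377641475516
```

Call:
apply_moves(motion=[0,0,0,3,0,0,0,0,0,0,6,0,0,0,0,0,0,10,0,0,0,0,0,0,10,0,0,0])

```text
clock: 12.02
tcp_pos: [0.576, 0.0122, 0.137]
eef_rot: [3.112, 0.429, 0.002]
contact_force: [0.8, -2.2, -1.0]
opening: 0.0386
grip_force: 30.0
```

Run:
```python
from h import *
s=state();print({k:np.round(s[k],4) for k in('clock','tcp_pos','opening','grip_force','contact_force','wrist_torque')})
for c in("scene","side"):
    d=get_image(c);P=pts(d).reshape(-1,3)
    q=P[(np.hypot(P[:,0]-.576,P[:,1]-.0115)<.0235)&(P[:,2]>.07)];h,e=np.histogram(q[:,2],np.arange(.07,.17,.004));print(list(zip(e.round(3),h)))
```

```text
{'clock': np.float64(12.0167), 'tcp_pos': array([0.576 , 0.0122, 0.137 ]), 'opening': np.float64(0.0386), 'grip_force': np.float64(29.9985), 'contact_force': array([ 0.7718, -2.2448, -1.0235]), 'wrist_torque': array([-0.4085, -0.1383, -0.0294])}
[(np.float64(0.07), np.int64(15)), (np.float64(0.074), np.int64(18)), (np.float64(0.078), np.int64(22)), (np.float64(0.082), np.int64(28)), (np.float64(0.086), np.int64(29)), (np.float64(0.09), np.int64(16)), (np.float64(0.094), np.int64(19)), (np.float64(0.098), np.int64(55)), (np.float64(0.102), np.int64(7)), (np.float64(0.106), np.int64(2)), (np.float64(0.11), np.int64(16)), (np.float64(0.114), np.int64(16)), (np.float64(0.118), np.int64(18)), (np.float64(0.122), np.int64(13)), (np.float64(0.126), np.int64(22)), (np.float64(0.13), np.int64(15)), (np.float64(0.134), np.int64(19)), (np.float64(0.138), np.int64(56)), (np.float64(0.142), np.int64(50)), (np.float64(0.146), np.int64(9)), (np.float64(0.15), np.int64(8)), (np.float64(0.154), np.int64(9)), (np.float64(0.158), np.int64(6)), (np.float64(0.162), np.int64(8))]
[(np.float64(0.07), np.int64(19)), (np.float64(0.074), np.int64(27)), (np.float64(0.078), np.int64(29)), (np.float64(0.082), np.int64(30)), (np.float64(0.086), np.int64(29)), (np.float64(0.09), np.int64(24)), (np.float64(0.094), np.int64(24)), (np.float64(0.098), np.int64(52)), (np.float64(0.102), np.int64(14)), (np.float64(0.106), np.int64(4)), (np.float64(0.11), np.int64(25)), (np.float64(0.114), np.int64(23)), (np.float64(0.118), np.int64(23)), (np.float64(0.122), np.int64(23)), (np.float64(0.126), np.int64(18)), (np.float64(0.13), np.int64(27)), (np.float64(0.134), np.int64(23)), (np.float64(0.138), np.int64(51)), (np.float64(0.142), np.int64(20)), (np.float64(0.146), np.int64(9)), (np.float64(0.15), np.int64(10)), (np.float64(0.154), np.int64(10)), (np.float64(0.158), np.int64(10)), (np.float64(0.162), np.int64(10))]
```

The cap has risen about 10 mm: its top is at 0.142, with a gap above the shoulder. I'm lifting on to about 85 mm.

Call:
apply_moves(motion=[0,0,0,10,0,0,0,0,0,0,22,0,0,0,0,0,0,40,0,0,0,0,0,0,58,0,0,0,0,0,0,72,0,0,0])

```text
clock: 12.53
tcp_pos: [0.575, 0.0133, 0.21]
eef_rot: [-3.11, -0.429, 0.001]
contact_force: [-0.2, -0.7, -0.8]
opening: 0.0387
grip_force: 30.0
```

Call:
apply_moves(motion=[0,0,0,3,0,0,0,0,0,0,3,0,0,0,0,0,0,3,0,0,0,0,0,0,3,0,0,0,0,0,0,3,0,0,0])

```text
clock: 12.95
tcp_pos: [0.5749, 0.0129, 0.2104]
eef_rot: [-3.112, -0.429, 0.003]
contact_force: [-0.4, 0.5, -0.9]
opening: 0.039
grip_force: 30.0
```

Call:
apply_moves(motion=[0,0,0,0,0,0,0,0,0,0,0,0,0,0,0,0,0,0,0,0,0,0,0,0,0,0,0,0,0,0,0,0,0,0,0])

```text
clock: 13.37
tcp_pos: [0.5756, 0.0126, 0.2112]
eef_rot: [3.112, 0.429, -0.0]
contact_force: [0.0, -0.1, -1.6]
opening: 0.0389
grip_force: 30.0
```

Run:
```python
from h import *
s=state();print({k:np.round(s[k],4) for k in('clock','tcp_pos','opening','grip_force','contact_force','joint_vel')})
for c in("scene","side"):
    d=get_image(c);P=pts(d);circ(P,(.4665,-.1885),.006,.07,.105,c+" chisel")
    if c=="scene": save(d,"f.png",(120,330,180,400),2.7)
```

```text
{'clock': np.float64(13.3667), 'tcp_pos': array([0.5756, 0.0126, 0.2112]), 'opening': np.float64(0.0389), 'grip_force': np.float64(29.999), 'contact_force': array([ 9.000e-04, -1.343e-01, -1.569e+00]), 'joint_vel': array([-0.0007, -0.0024, -0.0005, -0.0018, -0.0007,  0.0001,  0.001 ])}
scene chisel [ 0.4667 -0.188 ] 68 2.4304368948610785e-05
side chisel [ 0.466  -0.1889] 124 3.194545232622543e-05
```

View pics/f.png

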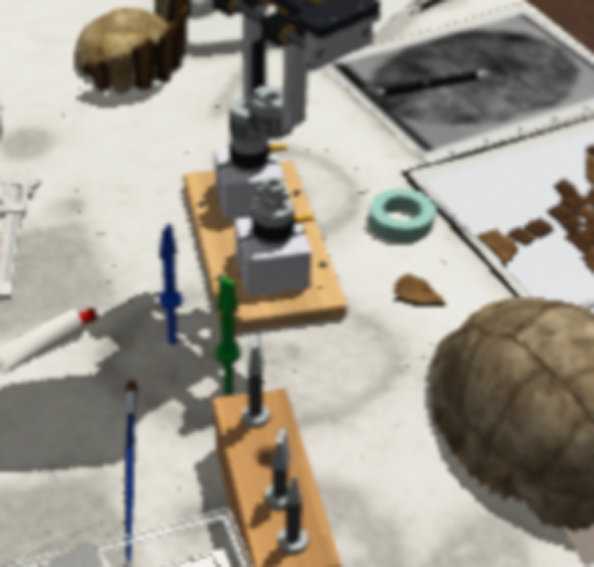

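The picture shows the cap held upright in the fingers at (265,105), the bare threaded nose on the front hammer at (270,205), and the chisel home in the end hole at (255,400). I'm handing in.

```bash
python3 -c "
from rig import *
print(job_done())"
```

```text
the job is handed in; nothing more can be done
None
```

I drew the chisel out and stood it in the block's end hole. Turning anticlockwise stopped hard, so the cap's thread is left-hand. I unscrewed it clockwise and am holding it upright about 85 mm above its hammer, and the job is handed in, though no verdict came back.

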